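# Clip an inlay tile to the finishing board and hold the board at its balance point

## Robot

A 7-joint arm with a two-finger parallel gripper is mounted at the origin on the work surface. World frame = base frame: x ahead of the robot, y to its left, z up, the work surface at z = 0. Lengths are in m, angles in rad, forces in N, time in s.
With the tool pointing down it reaches from about 0.425 to 1.025 m from the base axis. Payload 3.6 kg.
Tool frame: the origin (TCP) lies midway between the tips of the shut fingers; the grasp point (between the pads) lies 19 mm behind it; y points along the fingers, x is the direction in which the jaws open and shut, and the axes are right-handed (so a half turn about y gives the same grasp; the last joint's range is limited). The gripper opens to 85 mm and grips with 20 to 120 N. Pads are 22 mm wide; open, the fingers measure 114 mm over their backs; the gripper's body (76 mm by 85 mm) begins 54 mm behind the grasp point. The pads swing forward as they close: fully open they stand 13 mm farther back than shut.
Start: joints at [-1.379, 0.591, 0.048, 1.609, -0.033, 0.943, -0.034], TCP at [0.204, 0.696, 0.231] pointing down, gripper open.
Joint ranges: [-2.69, 2.69], [-0.47, 2.24], [-1.27, 1.36], [0.19, 2.51], [-1.53, 4.68], [0.08, 2.07], [-3.09, 3.09]. Speed limits (rad/s): [2.57, 2.57, 3.14, 3.14, 3.14, 3.14, 3.14].

## Interface

Orientations are given as a unit quaternion [x, y, z, w].
In Python, from rig import arm, snapshot gives the robot as it stands.
- The arm moves only by the tool arm_command, never from a script. Its argument "motion" is a list of rows, each a list of 6 numbers: the shift along the tool's x, y, z in m, then the turn, a rotation vector about the tool's x, y, z in degrees. In form: [[x, y, z, ax, ay, az], ...]. A call has 1 to 5 rows; each row shifts and turns the pose as measured when the row begins, along the tool's axes as they then stand; what a row does not reach is not made up. A row lasts 1/12 s, in which the tool goes at most 41.7 mm and 7.16 degrees, less where a joint would pass 70% of its speed; a pose out of reach is approached as far as the arm can. A call with a gripper value outside its range is refused whole. "grip" is the finger opening in m, from 0 to 0.0854, set as the call begins (left out, the last holds). The fingers move at their own pace and stop on an object; "squeeze" is the grip in N (left out, the last holds). Time passes only in rows, so rows that do not move let the fingers close. It gives the time, the measured TCP pose, the force and the opening at its end, in the units of the state.
- arm.state(): the state, without advancing time (a new reading comes with each control period).
- snapshot(name): name is "side" or "top"; returns a dict with "image" (420x560x3 uint8, red, green, blue), "range_z" (420x560 float32, m along the optical axis (not along the pixel's ray), 0 where there is no reading), "fx", "fy", "cx", "cy" (pixels), "world_to_cam" (4x4, takes a point from world to camera coordinates). Camera axes: x right, y down, z forward; pixel columns grow to the right and rows downward; lengths in m; the calibration is good to about 2 mm. A picture is of the moment at which its call begins.
- arm.finish_job(): hands the job in, once; it reports no verdict.
The state is a dict: "time": time; "joints": joint angles; "qvel": joint speeds; "effort": joint torques, N m; "position": TCP position; "eef_rot": TCP orientation; "contact_force": force on the tool from outside, world axes, zero at the start; "torque": the same for the moment, N m; "opening": opening from 0.0 (shut) to 1.0 (fully open).
Only numpy, scipy, OpenCV 4.12 (cv2) and the standard library are available. Lean on these libraries where they do the work, as an engineer would, in place of code of your own. Each camera call takes 0.05 s, during which the arm holds its last target. There are 200 camera calls.

## Task

Slide the green brass-striped wooden tile, flat on the hinged board and squarely in line with it, under the board's sprung steel jaw until its end meets the dark wooden stop, and let go so that the jaw holds it. Then take the red bar and swing the board up until it stands straight up at its balance point, not letting it fall over backwards, and finish while still gripping the bar and holding the board still there (do not let go), with the tile still clipped. Leave the jar, the tin cup and the screwdriver where they are.

Things in the scene. Friction and masses are not known exactly. Their poses are not given: they have to be found in the camera images.
- case: Low brown wooden case, 190 (x) x 200 (y) x 70 mm high, fixed to the bench. Origin: centre of its underside; x points from the front (the side of the red bar) to the hinge side, z up. Its yaw varies by about +-0.3 rad.
- board (a joint): Board's hinge angle (rad): 0 = flat on the case, growing as the red-bar end swings up and over towards the hinge side. At 1.57 the board stands straight up and, tile clipped on, is balanced (within 0.03); below that it falls shut, above it falls over backwards (stop at 2.5). Almost no friction. Lifting at the bar takes about 2 N at first.
- board_hinge (a point): Middle of the hinge axis, in the plane of the board's top face; at x = 90, z = 80.5 mm in the case's frame. Axes are the board's: at joint 0 parallel to the case's; -x runs along the board to the red bar, y is the hinge axis, z normal to the top face. Pale wooden board 170 (x) x 180 (y) x 10 mm, from x = 0 to -170 mm, top face at z = 0.
- board_bar (a point): Centre of the red round bar, 12 mm diameter, along y, straight for +-50 mm, at board frame x = -215, z = -5 mm, 45 mm beyond the board's free edge, open space beneath. Pinch it from above, fingers closing along the board's x; it turns in the fingers as the board swings, so the tool can point down all the way.
- board_stop (a point): Foot of the dark wooden end stop, on the board's top face in the middle (board frame x = -30 mm, y = 0): the face that the tile's end must meet. The stop is 40 mm wide (y) and 10 mm high; steel posts beside it, 22 mm high, stand behind that face.
- jaw (a joint): Angle of the sprung steel jaw (rad): 0 = closed, its nose 5 mm above the board; about 0.16 when the 10 mm tile is under it; at most 0.5. The spring presses with about 1.6 N closed, 2.6 N on the tile. Pushing the tile in from the red-bar side wedges the smooth jaw open; it takes about 10 N, 20 N at most.
- jaw_nose (a point): Underside of the jaw's nose, which presses on the tile; closed it is at board frame x = -53, y = 0, z = 5 mm. The jaw is 34 mm wide (y); from the nose a lead-in lip slopes up at 25 degrees towards the red bar, its tip at board frame x = -77 mm, 16 mm above the board. The jaw is at most 19 mm above the board closed, 24 mm with the tile in.
- tile: Loose green-stained hardwood tile with three brass stripes across it, 100 (x) x 50 (y) x 10 mm, about 70 g. Origin: its centre; x along its length, z up. Symmetrical, so either end or face will do. It lies flat on the bench on one side of the case. Fully home under the jaw its centre is at board frame x = -80 mm, y = 0, z = 5 mm, and its rear end at x = -130 mm.
- jar: Loose amber glass jar with metal lid, 68 mm diameter, 85 mm high, standing on the bench on the other side of the case from the tile. Origin: centre of its underside. Leave alone.
- tin: Loose aluminium cup, 64 mm diameter, 45 mm high. Origin: centre of its underside. Leave alone.
- driver: Loose screwdriver with red handle, lying on the bench, along its own x. Leave alone.
Not all that is in view belongs to the job. What is shaped like the tile but white is not meant.

How it is judged:
By the outcome, as a careful person would: the job done as asked, in the order asked, and still so for the second after the job is handed in, while the arm keeps its last pose, push and grip.
It also fails if it takes over 61 s, if anything falls off the work surface, if the arm or the gripper's body presses on something with over 40 N, if the wrist force passes 120 N, or if a joint passes its speed limit or range.

## Working session

There is one attempt and no reset: what is moved stays moved. The work goes in short steps, Python scripts to look and compute and a tool call to move; the robot and the scene stay as the last step left them, time stands still between calls to the robot, and variables do not carry over. Pictures are saved under pics/ and viewed, about 8 in all and at most 12, crops included, and the job is handed in when it is done.

Besides the shell and the picture viewer there is one more tool, called after "Call:" in YAML: its name, and indented under it one key for each argument. arm_command: Moves the arm, as the interface text tells. Its arguments: {"type":"object","properties":{"motion":{"type":"array"},"grip":{"type":"number"},"squeeze":{"type":"number"}},"required":["motion"]}

```bash
ls; mkdir -p pics
cat > h.py <<'E'
import numpy as np, cv2
from rig import arm, snapshot
from scipy.spatial.transform import Rotation as R
def snap(name):
    s=snapshot(name); Z=s["range_z"]; v,u=np.mgrid[:Z.shape[0],:Z.shape[1]]
    P=np.stack([(u-s["cx"])/s["fx"]*Z,(v-s["cy"])/s["fy"]*Z,Z],-1)
    M=s["world_to_cam"]; W=(P-M[:3,3])@M[:3,:3]
    W[Z==0]=np.nan
    return s["image"],W,s
def save(n,im,k=1): cv2.imwrite("pics/"+n,cv2.resize(im[...,::-1],None,fx=k,fy=k,interpolation=cv2.INTER_CUBIC))
E
python3 - <<'E'
from h import *
a,Wa,_=snap("top"); b,Wb,_=snap("side")
save("top1.png",a,1.42);save("side1.png",b,1.42)
np.savez("s1.npz",a=a,Wa=Wa,b=b,Wb=Wb)
s=arm.state();print({k:np.round(v,4) for k,v in s.items()})
E
```

```text
pics
{'time': np.float64(0.1), 'joints': array([-1.3785,  0.5921,  0.0483,  1.6097, -0.0333,  0.9427, -0.0337]), 'qvel': array([-0.0024, -0.001 ,  0.0019, -0.0038, -0.001 , -0.0004, -0.0004]), 'effort': array([ 4.70000e-03, -5.50005e+01,  1.55360e+00, -1.98826e+01,
        9.80000e-03,  3.80000e-03, -0.00000e+00]), 'position': array([0.2042, 0.6949, 0.2302]), 'eef_rot': array([ 0.5666,  0.4231, -0.4243, -0.5656]), 'contact_force': array([0.5002, 0.2979, 0.0539]), 'torque': array([-0.0008, -0.0125,  0.0002]), 'opening': np.float64(1.0006)}
```

View pics/top1.png

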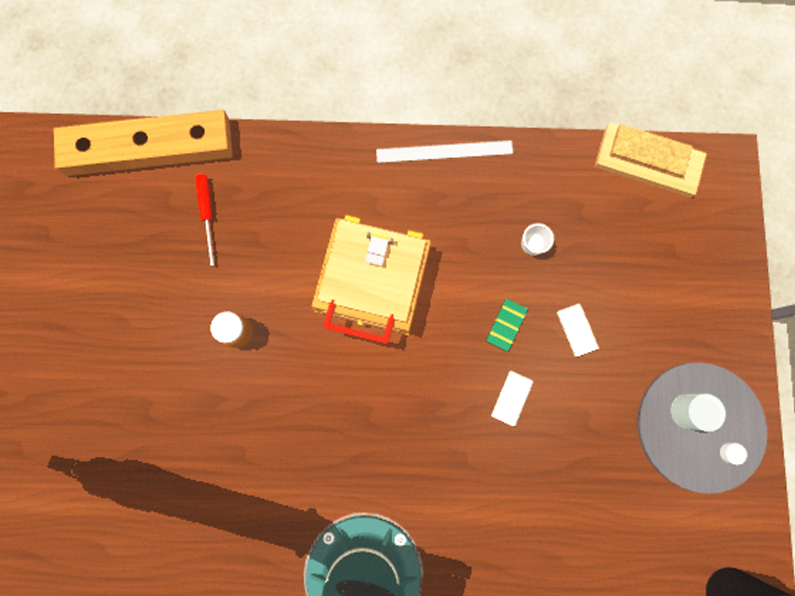

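View pics/side1.png

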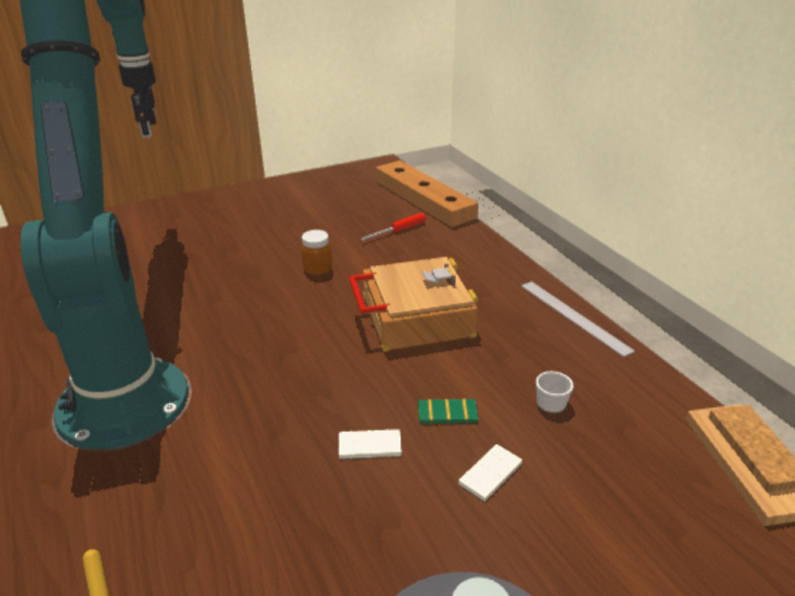

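The top view shows the green tile with three brass stripes at (507,325). White look-alikes are at (512,398) and (577,330), with a white strip at (445,152). Only the green one fits. The board is at (372,270), with its red bar at (358,333) and the jaw at (377,250).

```bash
cat > m.py <<'E'
from h import *
d=np.load("s1.npz"); a,W=d["a"],d["Wa"]
hsv=cv2.cvtColor(a,cv2.COLOR_RGB2HSV); H,S,V=hsv[...,0],hsv[...,1],hsv[...,2]
def rect(m,n):
    p=W[m][:,:2]; r=cv2.minAreaRect((p*1000).astype(np.float32)); print(n,m.sum(),np.round(r[0],1),np.round(r[1],1),round(r[2],2),"z",np.round(np.nanmedian(W[m][:,2]),4)); print(cv2.boxPoints(r).round(1).tolist())
u,v=np.meshgrid(np.arange(560),np.arange(420))
box=lambda x0,x1,y0,y1:(u>x0)&(u<x1)&(v>y0)&(v<y1)&np.isfinite(W[...,2])
rect(box(335,375,205,250)&(((H>50)&(H<95)&(S>100))|((H>20)&(H<50)&(S>120)&(V>120))),"tile")
case=box(205,320,140,250)
rect(case&(np.abs(W[...,2]-.0805)<.004)&(H>10)&(S>50)&(H<30),"board")
red=case&((H<5)|(H>174))&(S>180)&(V>120)&(W[...,2]>.05)
rect(red,"red"); 
rect(case&(W[...,2]>.089)&(S<60),"jaw")
print("jaw z",np.nanmax(W[case][:,2]))
im=a[140:260,210:390]; save("crop1.png",im,4)
E
python3 m.py
```

```text
tile 549 [ 496.9 -284.9] [52.5 99.4] 64.83 z 0.0098
[[440.79998779296875, -287.5], [530.7999877929688, -329.79998779296875], [553.0999755859375, -282.29998779296875], [463.1000061035156, -240.0]]
board 3315 [597.2  -2.6] [180.  181.4] 77.27 z 0.0802
[[488.8999938964844, -70.4000015258789], [665.7999877929688, -110.4000015258789], [705.5, 65.19999694824219], [528.5999755859375, 105.0999984741211]]
red 286 [486.3  22.1] [131.  55.] 77.88 z 0.0802
[[445.6000061035156, -36.20000076293945], [499.3999938964844, -47.70000076293945], [526.9000244140625, 80.30000305175781], [473.1000061035156, 91.9000015258789]]
jaw 221 [627.8 -10.2] [48.6 56.5] 77.44 z 0.0968
[[595.0, -27.700000762939453], [650.0999755859375, -40.0], [660.7000122070312, 7.400000095367432], [605.5, 19.700000762939453]]
jaw z 0.1053703333628171
```

View pics/crop1.png

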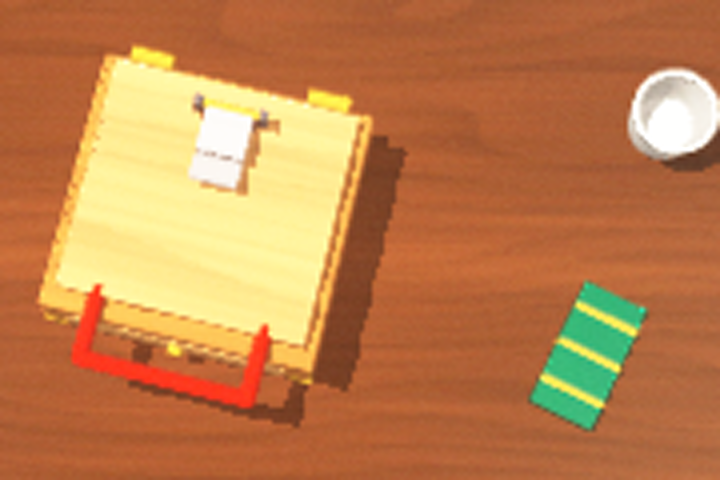

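The crop confirms the tile at crop (588,355). The jaw lip points towards the red bar, and the bar runs between crop (80,355) and (250,395). Next I work out the moves.

```bash
cat > g.py <<'E'
from h import *
yaw=np.radians(-12.55); ex=np.array([np.cos(yaw),np.sin(yaw),0]); ey=np.array([-ex[1],ex[0],0])
hinge=np.array([.6753,-.0205,.0805])
tile=np.array([.4969,-.2849,.005]); ty=np.radians(-25.2)
def B(x,y=0,z=0): return hinge+x*ex+y*ey+z*np.array([0,0,1])
def plan(target,xdir=None,s=None):
    """tool-frame turn (deg) to reach xdir (sign free) pointing down, then tool-frame shift (mm) after that turn"""
    s=s or arm.state(); T=R.from_quat(s["eef_rot"]); M=T.as_matrix()
    if xdir is None: xdir=M[:,0]*[1,1,0]
    xdir=np.array(xdir)/np.linalg.norm(xdir); xdir=xdir if xdir@M[:,0]>0 else -xdir
    y=np.array([0,0,-1.]); D=R.from_matrix(np.c_[xdir,y,np.cross(xdir,y)])
    sh=D.inv().apply(np.array(target)-s["position"])*1000
    print("t",round(s["time"],2),"pos",np.round(s["position"],4),"toolx",M[:,0].round(3),"tooly",M[:,1].round(3),"F",np.round(s["contact_force"],1),"open",round(s["opening"],3),"j",np.round(s["joints"],2))
    print("turn",np.degrees((T.inv()*D).as_rotvec()).round(2),"shift mm",sh.round(1))
E
python3 - <<'E'
from g import *
t=[-np.sin(ty),np.cos(ty),0]
tx=np.array([np.cos(ty),np.sin(ty),0])
plan([.5,.35,.2],t)
plan(tile-.025*tx+[0,0,.1],t)
E
```

```text
t 0.1 pos [0.2042 0.6949 0.2302] toolx [ 0.282  0.959 -0.002] tooly [-0.    -0.002 -1.   ] F [0.5 0.3 0.1] open 1.001 j [-1.38  0.59  0.05  1.61 -0.03  0.94 -0.03]
turn [ 0.02  8.83 -0.12] shift mm [-186.1   30.2 -414.5]
t 0.1 pos [0.2042 0.6949 0.2302] toolx [ 0.282  0.959 -0.002] tooly [-0.    -0.002 -1.   ] F [0.5 0.3 0.1] open 1.001 j [-1.38  0.59  0.05  1.61 -0.03  0.94 -0.03]
turn [ 0.02  8.83 -0.12] shift mm [-761.9  125.2 -657. ]
```

Call:
arm_command:
  motion:
    - [0, 0, 0, 0, 4.4, 0]
    - [0, 0, 0, 0, 4.4, 0]
    - [-0.0155, 0.0025, -0.0345, 0, 0, 0]
    - [-0.0155, 0.0025, -0.0345, 0, 0, 0]
    - [-0.0155, 0.0025, -0.0345, 0, 0, 0]
  grip: 0.075
  squeeze: 60

```text
time: 0.52
position: [0.2666, 0.6147, 0.2191]
eef_rot: [-0.592, -0.38, 0.385, 0.597]
contact_force: [0.6, -0.1, 0.4]
opening: 0.88
```

Call:
arm_command:
  motion:
    - [-0.0155, 0.0025, -0.0345, 0, 0, 0]
    - [-0.0155, 0.0025, -0.0345, 0, 0, 0]
    - [-0.0155, 0.0025, -0.0345, 0, 0, 0]
    - [-0.0155, 0.0025, -0.0345, 0, 0, 0]
    - [-0.0155, 0.0025, -0.0345, 0, 0, 0]

```text
time: 0.93
position: [0.3933, 0.4655, 0.2024]
eef_rot: [-0.592, -0.381, 0.388, 0.595]
contact_force: [0.9, 0.3, -0.1]
opening: 0.883
```

Call:
arm_command:
  motion:
    - [-0.0155, 0.0025, -0.0345, 0, 0, 0]
    - [-0.0155, 0.0025, -0.0345, 0, 0, 0]
    - [-0.0155, 0.0025, -0.0345, 0, 0, 0]
    - [-0.0155, 0.0025, -0.0345, 0, 0, 0]
    - [-0.036, 0.004, -0.015, 0, 0, 0]

```text
time: 1.35
position: [0.5017, 0.3064, 0.1863]
eef_rot: [-0.593, -0.382, 0.386, 0.595]
contact_force: [1.1, -0.1, 0.6]
opening: 0.877
```

Call:
arm_command:
  motion:
    - [-0.036, 0.002, -0.015, 0, 0, 0]
    - [-0.036, 0.002, -0.015, 0, 0, 0]
    - [-0.036, 0.002, -0.015, 0, 0, 0]
    - [-0.036, 0.002, -0.015, 0, 0, 0]
    - [-0.036, 0.002, -0.015, 0, 0, 0]

```text
time: 1.77
position: [0.4964, 0.1017, 0.1743]
eef_rot: [-0.593, -0.381, 0.386, 0.595]
contact_force: [0.8, -0.6, -0.0]
opening: 0.877
```

Call:
arm_command:
  motion:
    - [-0.036, 0.002, -0.015, 0, 0, 0]
    - [-0.036, 0.002, -0.015, 0, 0, 0]
    - [-0.036, 0.002, -0.015, 0, 0, 0]
    - [-0.036, 0.002, -0.015, 0, 0, 0]
    - [-0.036, 0.002, -0.015, 0, 0, 0]

```text
time: 2.18
position: [0.4878, -0.1024, 0.1636]
eef_rot: [-0.592, -0.381, 0.387, 0.595]
contact_force: [1.1, 0.1, 0.8]
opening: 0.873
```

Run:
```python
from g import *
t=[-np.sin(ty),np.cos(ty),0]
tx=np.array([np.cos(ty),np.sin(ty),0])
plan(tile-.025*tx+[0,0,.05],t)
```

```text
t 2.18 pos [ 0.4878 -0.1024  0.1636] toolx [ 0.409  0.912 -0.005] tooly [-0.008 -0.002 -1.   ] F [1.1 0.1 0.8] open 0.873 j [ 0.04  0.42  0.1   2.17 -0.07  0.57  1.33]
turn [-0.39  1.04 -0.29] shift mm [-161.2  108.6  -60.9]
```

Call:
arm_command:
  motion:
    - [-0.032, 0.016, -0.012, -0.4, 1.0, -0.3]
    - [-0.032, 0.016, -0.012, 0, 0, 0]
    - [-0.032, 0.016, -0.012, 0, 0, 0]
    - [-0.032, 0.016, -0.012, 0, 0, 0]
    - [-0.032, 0.016, -0.012, 0, 0, 0]
  grip: 0.064

```text
time: 2.6
position: [0.4754, -0.2837, 0.0834]
eef_rot: [0.6, 0.38, -0.376, -0.595]
contact_force: [0.4, -0.1, -0.3]
opening: 0.748
```

Call:
arm_command:
  motion:
    - [0, 0.01, 0, 0, 0, 0]
    - [0, 0, 0, 0, 0, 0]

```text
time: 2.77
position: [0.4714, -0.2942, 0.07]
eef_rot: [0.603, 0.374, -0.373, -0.597]
contact_force: [-0.3, 2.4, 0.2]
opening: 0.75
```

Run:
```python
from g import *
t=[-np.sin(ty),np.cos(ty),0]
tx=np.array([np.cos(ty),np.sin(ty),0])
plan(tile-.025*tx+[0,0,.00],t)
a,W,_=snap("top"); b,W2,_=snap("side")
save("top2.png",np.hstack([a[180:280,300:400],cv2.resize(b[210:360,250:400],(100,100))]),4)
```

```text
t 2.77 pos [ 0.4714 -0.2942  0.07  ] toolx [ 0.441  0.897 -0.004] tooly [ 0.005 -0.006 -1.   ] F [-0.3  2.4  0.2] open 0.75 j [ 0.43  0.62  0.06  2.1  -0.07  0.41  1.66]
turn [ 0.42 -0.98 -0.21] shift mm [19.2 65.   5.9]
```

View pics/top2.png

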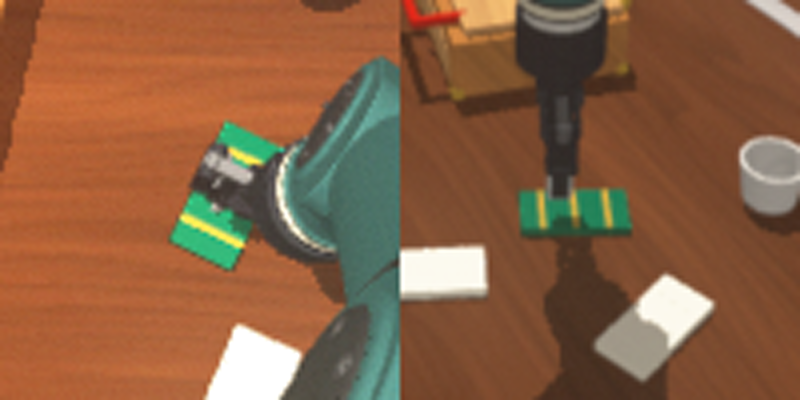

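The gripper is above the tile, seen in the left half at (225,180), with the near part between the jaws. Laterally it is off by 19 mm. I correct that and go down.

Call:
arm_command:
  motion:
    - [0.019, 0.005, 0.006, 0.4, -1.0, -0.2]
    - [0, 0.012, 0, 0, 0, 0]
    - [0, 0.012, 0, 0, 0, 0]
    - [0, 0.012, 0, 0, 0, 0]
    - [0, 0, 0, 0, 0, 0]

```text
time: 3.28
position: [0.4803, -0.2677, 0.0321]
eef_rot: [0.597, 0.385, -0.38, -0.592]
contact_force: [0.2, -0.0, -0.5]
opening: 0.749
```

Run:
```python
from g import *
t=[-np.sin(ty),np.cos(ty),0]
tx=np.array([np.cos(ty),np.sin(ty),0])
plan(tile-.025*tx+[0,0,-.005],t)
```

```text
t 3.28 pos [ 0.4803 -0.2677  0.0321] toolx [0.414 0.91  0.002] tooly [ 0.009 -0.002 -1.   ] F [ 0.2 -0.  -0.5] open 0.749 j [ 0.4   0.68  0.04  2.13 -0.08  0.33  1.65]
turn [0.52 0.74 0.13] shift mm [-8.5 32.1  2.7]
```

Call:
arm_command:
  motion:
    - [-0.007, 0.008, 0.003, 0.5, 0.7, 0.1]
    - [0, 0.008, 0, 0, 0, 0]
    - [0, 0.005, 0, 0, 0, 0]
    - [0, 0, 0, 0, 0, 0]
    - [0, 0, 0, 0, 0, 0]

```text
time: 3.7
position: [0.4752, -0.2721, 0.0096]
eef_rot: [-0.596, -0.38, 0.379, 0.597]
contact_force: [-0.0, -0.4, -0.1]
opening: 0.752
```

Run:
```python
from g import *
t=[-np.sin(ty),np.cos(ty),0]
tx=np.array([np.cos(ty),np.sin(ty),0])
plan(tile-.025*tx+[0,0,-.005],t)
```

```text
t 3.7 pos [ 0.4752 -0.2721  0.0096] toolx [0.424 0.906 0.001] tooly [ 0.     0.001 -1.   ] F [-0.  -0.4 -0.1] open 0.752 j [ 0.41  0.72  0.04  2.13 -0.08  0.29  1.65]
turn [0.01 0.13 0.04] shift mm [-2.3  9.6 -0.1]
```

Call:
arm_command:
  motion:
    - [-0.002, 0.004, 0, 0, 0, 0]
    - [0, 0.004, 0, 0, 0, 0]
    - [0, 0, 0, 0, 0, 0]
    - [0, 0, 0, 0, 0, 0]
  grip: 0.059

```text
time: 4.03
position: [0.4746, -0.2749, 0.0014]
eef_rot: [0.597, 0.38, -0.379, -0.596]
contact_force: [0.8, 0.4, 0.6]
opening: 0.69
```

Call:
arm_command:
  motion:
    - [0, 0.002, 0, 0, 0, 0]
    - [0, 0, 0, 0, 0, 0]

```text
time: 4.2
position: [0.4747, -0.2751, -0.0005]
eef_rot: [0.597, 0.38, -0.379, -0.596]
contact_force: [0.9, 0.4, -0.2]
opening: 0.693
```

Call:
arm_command:
  motion:
    - [0, 0.002, 0, 0, 0, 0]
    - [0, 0, 0, 0, 0, 0]

```text
time: 4.37
position: [0.4749, -0.2751, -0.0025]
eef_rot: [0.597, 0.38, -0.379, -0.596]
contact_force: [-0.3, 0.2, -0.3]
opening: 0.69
```

Run:
```python
from g import *
t=[-np.sin(ty),np.cos(ty),0]
tx=np.array([np.cos(ty),np.sin(ty),0])
plan(tile-.025*tx+[0,0,-.005],t)
b,W2,s=snap("side"); save("side3.png",b[250:330,260:370],6)
```

```text
t 4.37 pos [ 0.4749 -0.2751 -0.0025] toolx [0.425 0.905 0.   ] tooly [ 0.003 -0.001 -1.   ] F [-0.3  0.2 -0.3] open 0.69 j [ 0.42  0.74  0.03  2.13 -0.08  0.27  1.66]
turn [0.15 0.08 0.03] shift mm [ 0.5 -2.5  0.9]
```

View pics/side3.png

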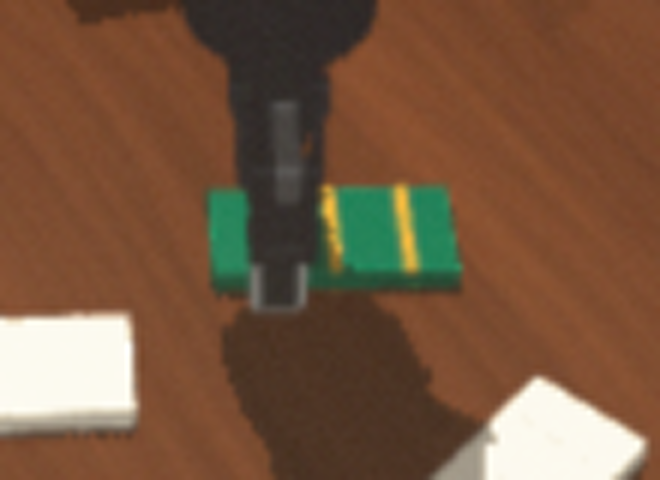

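The near finger tip, at (280,305), is beside the tile and about level with the bench, with the tile between the fingers. Now I close.

Call:
arm_command:
  motion:
    - [0, 0, 0, 0, 0, 0]
    - [0, 0, 0, 0, 0, 0]
    - [0, 0, 0, 0, 0, 0]
    - [0, 0, 0, 0, 0, 0]
    - [0, 0, 0, 0, 0, 0]
  grip: 0.045
  squeeze: 60

```text
time: 4.83
position: [0.4752, -0.275, -0.0018]
eef_rot: [0.597, 0.38, -0.379, -0.596]
contact_force: [0.2, 0.7, -0.4]
opening: 0.567
```

Call:
arm_command:
  motion:
    - [0, -0.01, 0, 0, 0, 0]
    - [0, -0.02, 0, 0, 0, 0]
    - [0, -0.03, 0, 0, 0, 0]
    - [0, -0.03, 0, 0, 0, 0]
    - [0, -0.03, 0, 0, 0, 0]

```text
time: 5.25
position: [0.4699, -0.2722, 0.1175]
eef_rot: [-0.592, -0.377, 0.382, 0.601]
contact_force: [0.5, -0.0, 0.2]
opening: 0.566
```

Run:
```python
from g import *
plan(B(-.16,0,.05),ey)
```

```text
t 5.25 pos [ 0.4699 -0.2722  0.1175] toolx [0.424 0.906 0.001] tooly [-0.012  0.007 -1.   ] F [ 0.5 -0.   0.2] open 0.566 j [ 0.39  0.54  0.07  2.1  -0.07  0.52  1.64]
turn [ -0.77 -12.53   0.15] shift mm [290.3 -13.   14.2]
```

Call:
arm_command:
  motion:
    - [0, -0.01, 0, -0.8, -6.2, 0.1]
    - [0, -0.005, 0, 0, -6.2, 0]
    - [0.02, 0, 0, 0, 0, 0]
    - [0.035, 0, 0, 0, 0, 0]
    - [0.035, 0, 0, 0, 0, 0]

```text
time: 5.67
position: [0.4913, -0.1954, 0.1447]
eef_rot: [0.562, 0.441, -0.438, -0.546]
contact_force: [-0.0, 0.4, 0.0]
opening: 0.56
```

Call:
arm_command:
  motion:
    - [0.035, 0, 0, 0, 0, 0]
    - [0.035, 0, 0, 0, 0, 0]
    - [0.035, 0, 0, 0, 0, 0]
    - [0.035, 0, 0, 0, 0, 0]
    - [0.02, 0, 0, 0, 0, 0]

```text
time: 6.08
position: [0.5282, -0.0314, 0.1469]
eef_rot: [0.563, 0.441, -0.436, -0.546]
contact_force: [0.9, 0.8, 0.2]
opening: 0.564
```

Run:
```python
from g import *
plan(B(-.165,0,.03),ey)
```

```text
t 6.08 pos [ 0.5282 -0.0314  0.1469] toolx [ 0.23   0.973 -0.01 ] tooly [ 0.021 -0.015 -1.   ] F [0.9 0.8 0.2] open 0.564 j [-0.07  0.46  0.05  2.13 -0.01  0.52  1.32]
turn [ 1.37 -0.71 -0.56] shift mm [42.6 36.4 23.8]
```

Call:
arm_command:
  motion:
    - [0.018, 0.01, 0.012, 1.4, -0.7, -0.6]
    - [0.015, 0.01, 0.012, 0, 0, 0]
    - [0, 0.01, 0, 0, 0, 0]
    - [0, 0, 0, 0, 0, 0]
    - [0, 0, 0, 0, 0, 0]

```text
time: 6.5
position: [0.5106, 0.0153, 0.1158]
eef_rot: [-0.546, -0.446, 0.445, 0.551]
contact_force: [0.5, 0.6, -0.4]
opening: 0.564
```

```bash
cat > look.py <<'E'
import sys
from g import *
a,W,_=snap("top"); b,W2,_=snap("side")
save(sys.argv[1],np.hstack([cv2.resize(a[140:250,205:315],(220,220)),cv2.resize(b[165:265,235:345],(242,220))]),1.7)
np.savez(sys.argv[1]+".npz",a=a,W=W,b=b,W2=W2)
# green pixels -> board frame
for im,w,n in((a,W,"top"),(b,W2,"side")):
    h=cv2.cvtColor(im,cv2.COLOR_RGB2HSV); m=(h[...,0]>50)&(h[...,0]<95)&(h[...,1]>120)&(h[...,2]>50)&np.isfinite(w[...,2])&(w[...,2]>.075)&(w[...,0]>.35)
    if m.sum()<20: print(n,"few",m.sum()); continue
    q=w[m]; q=q[q[:,2]>np.percentile(q[:,2],95)-.005]
    p=(q-hinge)@np.c_[ex,ey,[0,0,1]]*1000; r=cv2.minAreaRect(p[:,:2].astype(np.float32))
    print(n,m.sum(),"x",np.percentile(p[:,0],[1,99]).round(1),"y",np.percentile(p[:,1],[1,99]).round(1),"ztop",np.median(p[:,2]).round(1),"rect",np.round(r[0],1),np.round(r[1],1),round(r[2],2))
E
python3 look.py place1.png
python3 - <<'E'
from g import *
plan(B(-.165,0,.03),ey)
E
```

```text
top few 0
side 150 x [-192.4  -97.7] y [-29.7  18.3] ztop 46.9 rect [-145.1   -5.8] [95.5 49. ] 0.41
t 6.6 pos [0.5111 0.0142 0.1162] toolx [0.207 0.978 0.005] tooly [-0.002  0.005 -1.   ] F [ 0.1 -1.  -0.7] open 0.568 j [-0.13  0.51  0.02  2.17 -0.04  0.46  1.29]
turn [-0.17  0.63  0.28] shift mm [ 1.8  5.7 -2.8]
```

View pics/place1.png

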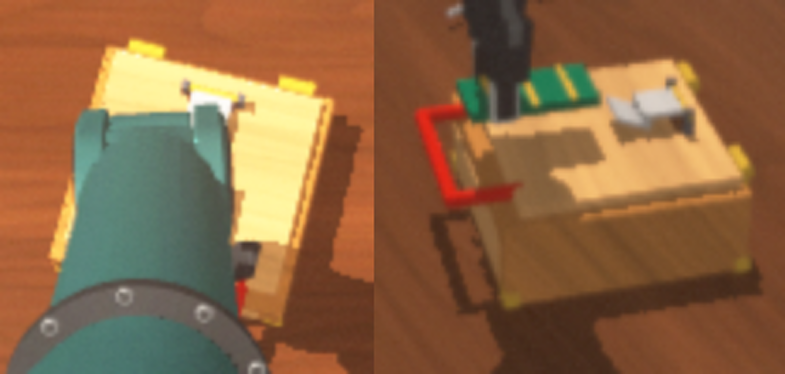

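The side half shows the tile held level over the board, from about (465,95) to (590,85), pointing at the jaw at (645,105). The camera says the tile's y is -6 mm, so I check the side camera's own bias on the board before going down.

Run:
```python
from g import *
for f,ik,wk in (("s1.npz","b","Wb"),("s1.npz","a","Wa")):
    d=np.load(f); im,W=d[ik],d[wk]; h=cv2.cvtColor(im,cv2.COLOR_RGB2HSV)
    P=(W-hinge)@np.c_[ex,ey,[0,0,1]]*1000
    near=np.isfinite(W[...,2])&(np.abs(P[...,0]+100)<140)&(np.abs(P[...,1])<110)
    m=near&(h[...,1]<70)&(P[...,2]>8); p=P[m]; r=cv2.minAreaRect(p[:,:2].astype(np.float32)); print(ik,"jaw x",np.percentile(p[:,0],[1,99]).round(1),"y",np.percentile(p[:,1],[2,98]).round(1))
    q=p[(p[:,0]<-45)]; print("  lip y",np.percentile(q[:,1],[2,98]).round(1),len(q))
    m=near&((h[...,0]<5)|(h[...,0]>174))&(h[...,1]>180)&(P[...,2]>-15); p=P[m]; print("  red x",p[:,0].min().round(1),"y",np.percentile(p[:,1],[1,99]).round(1)); 
    q=p[p[:,0]<-208];print("  bar slope deg",np.degrees(np.polyfit(q[:,1],q[:,0],1)[0]).round(2))
    m=near&(np.abs(P[...,2])<2.5); p=P[m]; r=cv2.minAreaRect(p[:,:2].astype(np.float32)); print("  board",np.round(r[0],1),np.round(r[1],1),round(r[2],2),"y",np.percentile(p[:,1],[.5,99.5]).round(1),"x",np.percentile(p[:,0],[.5,99.5]).round(1),"z",np.median(p[:,2]).round(1))
```

```text
b jaw x [-77.2 -24.5] y [-25.7  16.1]
  lip y [-19.9  14.6] 77
  red x -221.2 y [-68.3  60.6]
  bar slope deg -0.34
  board [-105.    -1.2] [231.4 186.3] 0.25 y [-92.1  88.6] x [-219.4    7.3] z -0.1
a jaw x [-76.6 -22.1] y [-16.2  17.2]
  lip y [-15.9  16.8] 135
  red x -221.1 y [-64.3  64.1]
  bar slope deg 0.01
  board [-105.3    0.6] [180.  231.6] 89.82 y [-88.8  88.8] x [-219.8    8. ] z -0.2
```

Call:
arm_command:
  motion:
    - [0.003, 0.008, -0.001, -0.2, 0.4, 0.2]
    - [0, 0.012, 0, 0, 0, 0]
    - [0, 0.01, 0, 0, 0, 0]
    - [0, 0, 0, 0, 0, 0]
    - [0, 0, 0, 0, 0, 0]

```text
time: 7.02
position: [0.5152, 0.0121, 0.0854]
eef_rot: [0.555, 0.442, -0.439, -0.552]
contact_force: [1.1, -0.5, -0.6]
opening: 0.564
```

```bash
python3 look.py place2.png
python3 - <<'E'
from g import *
plan(B(-.165,.001,-.001),ey)
E
```

```text
top few 0
side 148 x [-187.9  -93.2] y [-31.2  15.4] ztop 16.4 rect [-139.9   -7.9] [96.9 47.3] 0.42
t 7.12 pos [0.5153 0.0122 0.0857] toolx [0.223 0.975 0.   ] tooly [ 0.006 -0.001 -1.   ] F [-0.9  0.3 -1.1] open 0.569 j [-0.13  0.56  0.03  2.18 -0.04  0.39  1.27]
turn [ 0.35 -0.35  0.02] shift mm [3.8 6.2 1.7]
```

Call:
arm_command:
  motion:
    - [0.0035, 0.002, 0.001, 0.3, -0.3, 0]
    - [0, 0.001, 0, 0, 0, 0]
    - [0, 0, 0, 0, 0, 0]

```text
time: 7.37
position: [0.5158, 0.0162, 0.0834]
eef_rot: [0.552, 0.443, -0.441, -0.551]
contact_force: [-0.7, 0.3, -1.4]
opening: 0.562
```

Call:
arm_command:
  motion:
    - [0, 0.0015, 0, 0, 0, 0]
    - [0, 0, 0, 0, 0, 0]

```text
time: 7.53
position: [0.5163, 0.0165, 0.0822]
eef_rot: [0.552, 0.443, -0.441, -0.551]
contact_force: [-0.5, 0.2, -1.1]
opening: 0.563
```

Call:
arm_command:
  motion:
    - [0, 0.001, 0, 0, 0, 0]
    - [0, 0, 0, 0, 0, 0]

```text
time: 7.7
position: [0.5164, 0.0167, 0.0813]
eef_rot: [0.552, 0.444, -0.441, -0.551]
contact_force: [-0.1, -0.2, -1.1]
opening: 0.57
```

```bash
python3 look.py place3.png
python3 - <<'E'
from g import *
plan(B(-.165,.001,-.001),ey)
E
```

```text
top few 0
side 153 x [-187.4  -92.3] y [-25.7  20.5] ztop 12.4 rect [-139.9   -0.2] [96.9 50.8] 1.61
t 7.8 pos [0.5164 0.0167 0.0814] toolx [0.217 0.976 0.002] tooly [ 0.004  0.001 -1.   ] F [-0.1  0.   0.2] open 0.562 j [-0.14  0.57  0.03  2.18 -0.04  0.39  1.27]
turn [ 0.2  -0.01  0.1 ] shift mm [-0.7  1.9  1.9]
```

View pics/place3.png

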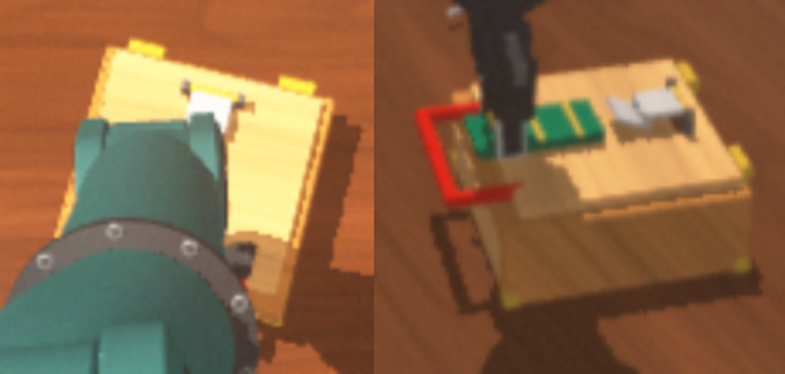

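The tile lies just above the board, from (470,130) to (605,125) in the side half, and is in line with the jaw. Next I seat it on the board and start pushing.

Call:
arm_command:
  motion:
    - [-0.001, 0.001, 0, 0.2, 0, 0.1]
    - [0, 0.001, 0, 0, 0, 0]
    - [0, 0, 0, 0, 0, 0]

```text
time: 8.05
position: [0.5162, 0.0155, 0.0793]
eef_rot: [0.552, 0.442, -0.442, -0.552]
contact_force: [0.2, -0.2, -0.8]
opening: 0.565
```

Call:
arm_command:
  motion:
    - [0, 0.001, 0, 0, 0, 0]
    - [0, 0, 0, 0, 0, 0]

```text
time: 8.22
position: [0.5164, 0.0154, 0.0786]
eef_rot: [0.552, 0.442, -0.442, -0.552]
contact_force: [0.5, -0.6, 0.8]
opening: 0.567
```

Call:
arm_command:
  motion:
    - [0, 0, -0.006, 0, 0, 0]
    - [0, 0, -0.006, 0, 0, 0]
    - [0, 0, -0.004, 0, 0, 0]
    - [0, 0, 0, 0, 0, 0]

```text
time: 8.55
position: [0.5326, 0.0119, 0.0787]
eef_rot: [-0.551, -0.442, 0.443, 0.552]
contact_force: [-0.5, 0.7, -1.1]
opening: 0.565
```

```bash
python3 look.py place4.png
python3 - <<'E'
from g import *
plan(B(-.103,.0005,-.0015),ey)
E
```

```text
top few 0
side 129 x [-170.8  -77.7] y [-29.2  18.8] ztop 9.6 rect [-124.    -5.3] [50.7 94.7] 88.3
t 8.65 pos [0.532  0.0119 0.0787] toolx [ 0.217  0.976 -0.   ] tooly [-0.002 -0.    -1.   ] F [ 0.3 -0.1  0.2] open 0.566 j [-0.13  0.59  0.03  2.15 -0.04  0.41  1.28]
turn [-0.11  0.01 -0.02] shift mm [ -0.   -0.3 -43.9]
```

Call:
arm_command:
  motion:
    - [0.001, 0, -0.006, 0, 0, 0]
    - [0, 0, -0.006, 0, 0, 0]
    - [0, 0, -0.006, 0, 0, 0]

```text
time: 8.9
position: [0.541, 0.01, 0.0785]
eef_rot: [-0.546, -0.437, 0.448, 0.556]
contact_force: [-10.6, 2.0, 12.9]
opening: 0.565
```

Call:
arm_command:
  motion:
    - [0, 0, -0.006, 0, 0, 0]
    - [0, 0, -0.006, 0, 0, 0]

```text
time: 9.07
position: [0.5429, 0.0094, 0.0786]
eef_rot: [-0.541, -0.432, 0.454, 0.561]
contact_force: [-9.0, 3.5, 12.2]
opening: 0.564
```

```bash
python3 look.py place5.png
python3 - <<'E'
from g import *
plan(B(-.103,.0005,-.0015),ey)
E
```

```text
top few 0
side 110 x [-158.9  -63.5] y [-28.3  18.6] ztop 9.5 rect [-110.7   -3.4] [98.1 50.4] 0.7
t 9.17 pos [0.5435 0.0093 0.0786] toolx [ 0.214  0.977 -0.007] tooly [-0.041  0.002 -0.999] F [-8.2  2.1 12.5] open 0.564 j [-0.11  0.61  0.02  2.09 -0.04  0.48  1.29]
turn [-2.35  0.16 -0.38] shift mm [  0.1  -0.4 -32.1]
```

Call:
arm_command:
  motion:
    - [0, -0.0005, -0.01, -2.3, 0, -0.3]
    - [0, -0.0005, -0.01, -1, 0, 0]
    - [0, 0, -0.01, -1, 0, 0]

```text
time: 9.42
position: [0.5492, 0.0077, 0.0785]
eef_rot: [-0.548, -0.439, 0.449, 0.552]
contact_force: [-14.8, 3.6, 24.0]
opening: 0.563
```

```bash
python3 look.py place6.png
python3 - <<'E'
from g import *
plan(B(-.103,.0005,-.0015),ey)
E
```

```text
top few 0
side 112 x [-153.8  -60. ] y [-30.3  20.1] ztop 9.7 rect [-107.    -2.9] [95.3 52. ] 3.02
t 9.52 pos [0.5504 0.0074 0.0785] toolx [ 0.211  0.977 -0.007] tooly [-0.012 -0.005 -1.   ] F [-10.4   1.8  13.9] open 0.566 j [-0.12  0.61  0.03  2.1  -0.03  0.45  1.29]
turn [-0.61  0.36 -0.42] shift mm [  0.4  -0.5 -25. ]
```

Call:
arm_command:
  motion:
    - [0, -0.001, -0.012, -1, 0.3, -0.4]
    - [0, -0.001, -0.012, -0.5, 0, 0]
    - [0, 0, -0.012, -0.5, 0, 0]

```text
time: 9.77
position: [0.5727, 0.002, 0.0785]
eef_rot: [0.551, 0.442, -0.445, -0.55]
contact_force: [-17.7, 9.0, 25.8]
opening: 0.564
```

```bash
python3 look.py place7.png
python3 - <<'E'
from g import *
plan(B(-.103,.0005,-.0015),ey)
E
```

```text
top few 0
side 66 x [-129.4  -35. ] y [-27.5  17.1] ztop 9.6 rect [-81.8  -4.2] [96.6 46.6] 1.46
t 9.87 pos [0.5726 0.0022 0.0786] toolx [ 0.214  0.977 -0.004] tooly [-0.003 -0.004 -1.   ] F [-9.3  2.   7.1] open 0.568 j [-0.11  0.62  0.03  2.05 -0.03  0.47  1.3 ]
turn [-0.14  0.21 -0.25] shift mm [ 0.7 -0.4 -2.1]
```

Call:
arm_command:
  motion:
    - [0, -0.0005, -0.006, 0, 0.2, -0.2]
    - [0, 0, -0.006, 0, 0, 0]

```text
time: 10.03
position: [0.5725, 0.0022, 0.0785]
eef_rot: [-0.544, -0.435, 0.451, 0.558]
contact_force: [-14.0, 3.1, 20.8]
opening: 0.564
```

Call:
arm_command:
  motion:
    - [0, 0, -0.008, 0, 0, 0]
    - [0, 0, -0.008, 0, 0, 0]

```text
time: 10.2
position: [0.5724, 0.0023, 0.0783]
eef_rot: [-0.534, -0.426, 0.461, 0.566]
contact_force: [-16.6, 4.2, 21.4]
opening: 0.565
```

```bash
python3 look.py place8.png
python3 - <<'E'
from g import *
plan(B(-.103,.0005,-.0015),ey)
E
```

```text
top few 0
side 69 x [-130.4  -34.4] y [-28.   16.5] ztop 9.6 rect [-81.2  -9.4] [44.  97.4] 84.56
t 10.3 pos [0.5724 0.0023 0.0783] toolx [ 0.212  0.977 -0.009] tooly [-0.067  0.005 -0.998] F [-17.    4.1  19.7] open 0.561 j [-0.09  0.64  0.02  2.01 -0.04  0.56  1.31]
turn [-3.84  0.31 -0.53] shift mm [ 0.6 -0.7 -2.4]
```

View pics/place8.png

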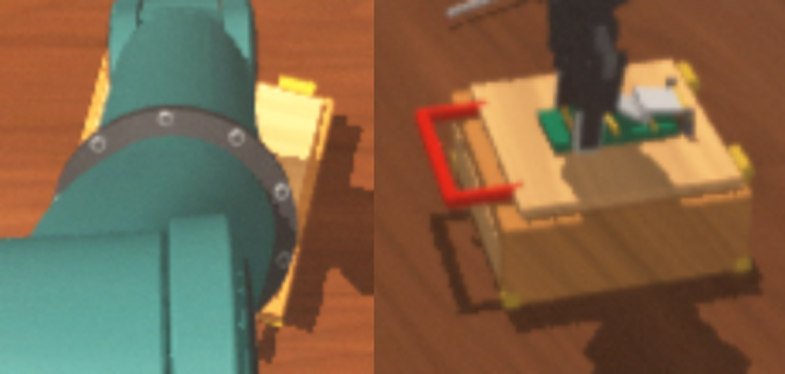

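The tile is under the jaw and seated. With more push it moved no further, with 17 N on the stop. I relax, let go and lift.

Call:
arm_command:
  motion:
    - [0, 0, 0, -1.5, 0, 0]
    - [0, 0, 0, 0, 0, 0]
    - [0, 0, 0, 0, 0, 0]
    - [0, 0, 0, 0, 0, 0]
  grip: 0.066

```text
time: 10.63
position: [0.5768, 0.0023, 0.0788]
eef_rot: [-0.543, -0.434, 0.454, 0.558]
contact_force: [-1.0, 0.1, 0.0]
opening: 0.773
```

Call:
arm_command:
  motion:
    - [0, -0.01, 0, 0, 0, 0]
    - [0, -0.02, 0, 0, 0, 0]
    - [0, -0.03, 0, 0, 0, 0]
    - [0, -0.03, 0, 0, 0, 0]
    - [0, 0, 0, 0, 0, 0]

```text
time: 11.05
position: [0.5864, 0.0, 0.1729]
eef_rot: [-0.545, -0.434, 0.452, 0.557]
contact_force: [1.0, -0.4, 0.4]
opening: 0.775
```

```bash
python3 look.py place9.png
python3 - <<'E'
from g import *
plan(B(-.35,0,.12),ex)
E
```

```text
top few 0
side 93 x [-130.6  -38.7] y [-26.9  16.1] ztop 9.9 rect [-83.9  -5.2] [93.7 44.5] 0.43
t 11.15 pos [5.834e-01 1.000e-04 1.691e-01] toolx [ 0.214  0.977 -0.01 ] tooly [-0.037 -0.003 -0.999] F [-0.1 -0.1 -0.7] open 0.771 j [-0.1   0.51  0.04  1.96 -0.03  0.71  1.3 ]
turn [ -2.07 -89.8    1.12] shift mm [ 2.558e+02 -3.140e+01  1.000e-01]
```

Call:
arm_command:
  motion:
    - [0, -0.01, 0, -2, 6, 1]
    - [0, -0.01, 0, 0, 7, 0]
    - [0, 0, 0, 0, 7, 0]
    - [0, 0, 0, 0, 7, 0]
    - [0, 0, 0, 0, 7, 0]
  grip: 0.024
  squeeze: 40

```text
time: 11.57
position: [0.5819, -0.0015, 0.1857]
eef_rot: [0.667, 0.249, -0.265, -0.65]
contact_force: [-0.8, -0.8, 0.3]
opening: 0.283
```

Call:
arm_command:
  motion:
    - [0, 0, 0, 0, 7, 0]
    - [0, 0, 0, 0, 7, 0]
    - [0, 0, 0, 0, 7, 0]
    - [0, 0, 0, 0, 7, 0]
    - [0, 0, 0, 0, 7, 0]

```text
time: 11.98
position: [0.5787, -0.0023, 0.1798]
eef_rot: [0.717, 0.033, -0.051, -0.694]
contact_force: [-0.1, -0.2, -0.0]
opening: 0.28
```

Call:
arm_command:
  motion:
    - [0, 0, 0, 0, 7, 0]
    - [0, 0, 0, 0, 7, 0]
    - [0, 0, 0, 0, 5, 0]
    - [0, 0, 0, 0, 0, 0]

```text
time: 12.32
position: [0.576, -0.0027, 0.1747]
eef_rot: [0.717, -0.089, 0.07, -0.688]
contact_force: [0.0, 0.4, 0.5]
opening: 0.279
```

Run:
```python
from g import *
plan(B(-.217,.0,.06),ex)
d=np.load("s1.npz")
for i,w in(("a","Wa"),("b","Wb")):
    h=cv2.cvtColor(d[i],cv2.COLOR_RGB2HSV); P=(d[w]-hinge)@np.c_[ex,ey,[0,0,1]]*1000
    m=(np.abs(P[...,1])<30)&(P[...,0]<-180)&(P[...,0]>-212)&(P[...,2]>-70)&(P[...,2]<-3)&(h[...,0]>15)&(h[...,0]<35)
    p=P[m]; print(i,m.sum(),p[np.argsort(p[:,0])][:12].round(0).tolist())
```

```text
t 12.32 pos [ 0.576  -0.0027  0.1747] toolx [ 0.974 -0.224 -0.023] tooly [-0.032 -0.037 -0.999] F [0.  0.4 0.5] open 0.279 j [-0.45  0.54  0.5   1.99 -0.32  0.73  0.02]
turn [ 2.48 -0.34 -1.33] shift mm [-116.2   34.2    4.2]
a 55 [[-193.0, 3.0, -49.0], [-192.0, -0.0, -44.0], [-192.0, -3.0, -45.0], [-191.0, -6.0, -48.0], [-190.0, 3.0, -46.0], [-190.0, 0.0, -40.0], [-189.0, -2.0, -46.0], [-188.0, -5.0, -45.0], [-188.0, 4.0, -41.0], [-187.0, -5.0, -29.0], [-187.0, -2.0, -35.0], [-187.0, 1.0, -42.0]]
b 2 [[-187.0, 21.0, -46.0], [-186.0, 24.0, -41.0]]
```

Call:
arm_command:
  motion:
    - [-0.03, 0, 0.001, 2.5, -0.3, -1.3]
    - [-0.035, 0, 0.001, 0, 0, 0]
    - [-0.03, 0.005, 0.001, 0, 0, 0]
    - [-0.01, 0.01, 0.001, 0, 0, 0]
    - [0, 0, 0, 0, 0, 0]

```text
time: 12.73
position: [0.4705, 0.0234, 0.1556]
eef_rot: [0.705, -0.074, 0.072, -0.702]
contact_force: [-0.3, 0.1, 0.2]
opening: 0.28
```

Run:
```python
from g import *
plan(B(-.216,.0,-.024),ex)
```

```text
t 12.73 pos [0.4705 0.0234 0.1556] toolx [ 0.979 -0.206 -0.002] tooly [-0.003 -0.004 -1.   ] F [-0.3  0.1  0.2] open 0.28 j [-0.5   0.44  0.46  2.24 -0.37  0.53  0.04]
turn [ 0.25  0.67 -0.13] shift mm [-6.5 99.1  1.6]
```

Call:
arm_command:
  motion:
    - [-0.006, 0.01, 0.001, 0.2, 0.7, 0]
    - [0, 0.02, 0, 0, 0, 0]
    - [0, 0.015, 0, 0, 0, 0]
    - [0, 0, 0, 0, 0, 0]
    - [0, 0, 0, 0, 0, 0]

```text
time: 13.15
position: [0.4683, 0.025, 0.1092]
eef_rot: [0.703, -0.074, 0.075, -0.703]
contact_force: [0.1, 0.3, 0.0]
opening: 0.28
```

```bash
python3 - <<'E'
from g import *
plan(B(-.216,.0,-.024),ex)
E
python3 look.py bar1.png
```

```text
t 13.15 pos [0.4683 0.025  0.1092] toolx [ 0.978 -0.21   0.001] tooly [ 0.    -0.001 -1.   ] F [0.1 0.3 0. ] open 0.28 j [-0.43  0.51  0.37  2.28 -0.45  0.42  0.1 ]
turn [0.05 0.43 0.04] shift mm [-4.1 52.7  0.6]
top 145 x [-105.6  -38.1] y [-24.4  21.2] ztop 10.2 rect [-75.5  -1.7] [78.7 45.5] 0.6
side 123 x [-130.2  -38.9] y [-28.   16.4] ztop 9.7 rect [-83.6  -5.2] [47.6 94.4] 88.68
```

View pics/bar1.png

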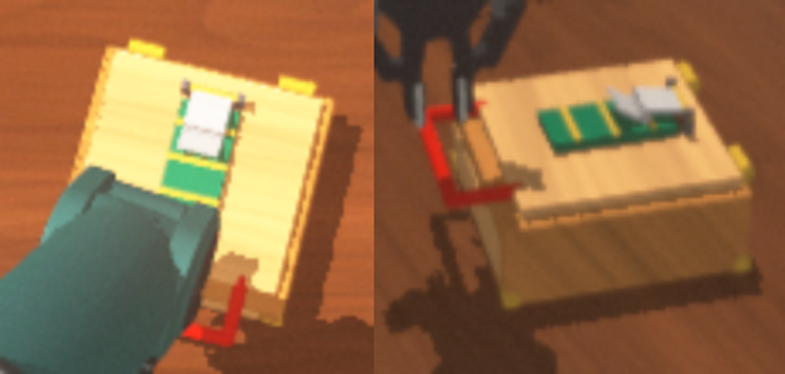

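The top half shows the tile square under the jaw, from (195,180) to (210,100). The side half shows the open fingers at (418,100) and (462,95), over the red bar. I correct by -4 mm and go down.

Call:
arm_command:
  motion:
    - [-0.004, 0.004, 0, 0, 0.4, 0]
    - [0, 0.01, 0, 0, 0, 0]
    - [0, 0.005, 0, 0, 0, 0]
    - [0, 0, 0, 0, 0, 0]
    - [0, 0, 0, 0, 0, 0]

```text
time: 13.67
position: [0.4671, 0.026, 0.0911]
eef_rot: [-0.703, 0.075, -0.08, 0.703]
contact_force: [-0.2, 0.4, -0.4]
opening: 0.278
```

Run:
```python
from g import *
plan(B(-.216,.0,-.024),ex)
```

```text
t 13.67 pos [0.4671 0.026  0.0911] toolx [ 0.976 -0.217  0.007] tooly [ 0.007 -0.    -1.   ] F [-0.2  0.4 -0.4] open 0.278 j [-0.4   0.54  0.33  2.29 -0.48  0.36  0.12]
turn [-0.07  0.02  0.41] shift mm [-2.7 34.6 -0.2]
```

Call:
arm_command:
  motion:
    - [-0.003, 0.005, 0, 0, 0, 0.4]
    - [0, 0.008, 0, 0, 0, 0]
    - [0, 0.004, 0, 0, 0, 0]
    - [0, 0, 0, 0, 0, 0]

```text
time: 14.0
position: [0.4643, 0.0269, 0.0727]
eef_rot: [-0.702, 0.077, -0.077, 0.703]
contact_force: [-0.1, 0.3, -1.0]
opening: 0.281
```

Run:
```python
from g import *
plan(B(-.216,.0,-.024),ex)
```

```text
t 14.0 pos [0.4643 0.0269 0.0727] toolx [ 0.976 -0.216  0.   ] tooly [ 0.001  0.001 -1.   ] F [-0.1  0.3 -1. ] open 0.281 j [-0.37  0.57  0.29  2.3  -0.51  0.32  0.14]
turn [-0.09  0.05  0.01] shift mm [ 0.3 16.2 -0.4]
```

Call:
arm_command:
  motion:
    - [0, 0.007, 0, 0, 0, 0]
    - [0, 0.007, 0, 0, 0, 0]
    - [0, 0.001, 0, 0, 0, 0]
    - [0, 0, 0, 0, 0, 0]

```text
time: 14.33
position: [0.4641, 0.0268, 0.0555]
eef_rot: [-0.702, 0.077, -0.077, 0.703]
contact_force: [0.3, -0.0, 0.5]
opening: 0.283
```

Call:
arm_command:
  motion:
    - [0, 0, 0, 0, 0, 0]
    - [0, 0, 0, 0, 0, 0]
    - [0, 0, 0, 0, 0, 0]
    - [0, 0, 0, 0, 0, 0]
  grip: 0.005
  squeeze: 50

```text
time: 14.67
position: [0.4653, 0.0265, 0.0555]
eef_rot: [-0.703, 0.077, -0.078, 0.703]
contact_force: [0.9, 0.0, -2.3]
opening: 0.124
```

Run:
```python
from g import *
plan(B(-.215,.0,-.024),ex)
```

```text
t 14.67 pos [0.4653 0.0265 0.0555] toolx [ 0.976 -0.217  0.002] tooly [ 0.002  0.001 -1.   ] F [ 0.9  0.  -2.3] open 0.124 j [-0.34  0.61  0.25  2.31 -0.53  0.28  0.16]
turn [-0.07  0.01  0.09] shift mm [ 0.2 -1.  -0.2]
```

Call:
arm_command:
  motion:
    - [0, -0.01, 0, 0, 0, 0]
    - [0.001, -0.012, 0, 0, 0, 0]
    - [0.0015, -0.012, 0, 0, 0, 0]
    - [0.002, -0.012, 0, 0, 0, 0]
    - [0.0025, -0.012, 0, 0, 0, 0]

```text
time: 15.08
position: [0.4718, 0.025, 0.1158]
eef_rot: [-0.703, 0.077, -0.077, 0.703]
contact_force: [3.5, 0.1, -5.6]
opening: 0.121
```

```bash
cat > th.py <<'E'
from g import *
from scipy.optimize import minimize_scalar
O=np.array([.4653,.0265,.0555]) # TCP at theta 0
def tcp(t): 
    c,s=np.cos(t),np.sin(t); bx=-.215*c-.005*s; bz=.215*s-.005*c
    return O+(bx+.215)*ex+[0,0,bz+.005]
s=arm.state(); p=s["position"]
t=minimize_scalar(lambda t:np.sum((tcp(t)-p)**2),bounds=(-.2,2.4),method="bounded").x
print("theta",round(t,4),"deg",round(np.degrees(t),1),"off-arc mm",((p-tcp(t))@np.c_[ex,ey,[0,0,1]]*1000).round(1))
plan(tcp(np.pi/2),ex,s)
D=np.c_[ex,[0,0,-1],ey]
for k in range(1,7):
    print(k,((tcp(t+k*.07)-tcp(t+(k-1)*.07))@D*1000).round(1),end=";")
E
python3 th.py
```

```text
theta 0.2826 deg 16.2 off-arc mm [-0.5 -0.1  0.1]
t 15.08 pos [0.4718 0.025  0.1158] toolx [ 0.976 -0.217 -0.001] tooly [-0.001  0.    -1.   ] F [ 3.5  0.1 -5.6] open 0.121 j [-0.44  0.5   0.39  2.27 -0.45  0.44  0.09]
turn [ 0.    0.02 -0.05] shift mm [ 2.033e+02 -1.597e+02  1.000e-01]
1 [  4.4 -14.4  -0. ];2 [  5.4 -14.1  -0. ];3 [  6.3 -13.7   0. ];4 [  7.3 -13.2  -0. ];5 [  8.2 -12.6  -0. ];6 [  9. -12.   0.];
```

Tracking works well, so I carry on along the arc.

Call:
arm_command:
  motion:
    - [0.0045, -0.0145, 0, 0, 0, 0]
    - [0.0055, -0.014, 0, 0, 0, 0]
    - [0.0065, -0.0135, 0, 0, 0, 0]
    - [0.0075, -0.013, 0, 0, 0, 0]
    - [0.008, -0.0125, 0, 0, 0, 0]

```text
time: 15.5
position: [0.5046, 0.0177, 0.1895]
eef_rot: [0.703, -0.075, 0.079, -0.703]
contact_force: [5.8, -0.7, -10.3]
opening: 0.12
```

```bash
python3 th.py
```

```text
theta 0.6592 deg 37.8 off-arc mm [-1.7 -0.   1.3]
t 15.5 pos [0.5046 0.0177 0.1895] toolx [ 0.976 -0.217  0.006] tooly [ 0.006 -0.002 -1.   ] F [  5.8  -0.7 -10.3] open 0.12 j [-0.51  0.42  0.51  2.16 -0.33  0.64  0.01]
turn [0.01 0.02 0.33] shift mm [169.7 -86.    0. ]
1 [  9.4 -11.8   0. ];2 [ 10.2 -11.1   0. ];3 [ 10.9 -10.4  -0. ];4 [11.6 -9.6 -0. ];5 [12.3 -8.7  0. ];6 [12.8 -7.9 -0. ];
```

Call:
arm_command:
  motion:
    - [0.01, -0.011, 0, 0, 0, 0.3]
    - [0.0105, -0.0105, 0, 0, 0, 0]
    - [0.0115, -0.0098, 0, 0, 0, 0]
    - [0.012, -0.009, 0, 0, 0, 0]
    - [0.0125, -0.008, 0, 0, 0, 0]

```text
time: 15.92
position: [0.5534, 0.0069, 0.2413]
eef_rot: [-0.702, 0.081, -0.073, 0.703]
contact_force: [0.5, 0.5, -6.2]
opening: 0.116
```

```bash
python3 th.py
```

```text
theta 0.9903 deg 56.7 off-arc mm [-2.6 -0.   3.8]
t 15.92 pos [0.5534 0.0069 0.2413] toolx [ 0.976 -0.216 -0.011] tooly [-0.011  0.002 -1.   ] F [ 0.5  0.5 -6.2] open 0.116 j [-0.5   0.41  0.54  2.   -0.29  0.82 -0.01]
turn [-0.    0.06 -0.64] shift mm [119.7 -34.2   0. ]
1 [12.7 -8.1 -0. ];2 [13.2 -7.2  0. ];3 [13.7 -6.3 -0. ];4 [14.1 -5.3  0. ];5 [14.4 -4.3 -0. ];6 [14.7 -3.3 -0. ];
```

Call:
arm_command:
  motion:
    - [0.013, -0.006, 0, 0, 0, -0.6]
    - [0.0135, -0.0055, 0, 0, 0, 0]
    - [0.0135, -0.005, 0, 0, 0, 0]
    - [0.013, -0.004, 0, 0, 0, 0]
    - [0.011, -0.003, 0, 0, 0, 0]

```text
time: 16.33
position: [0.5995, -0.0032, 0.2678]
eef_rot: [-0.7, 0.092, -0.062, 0.706]
contact_force: [-4.5, 1.0, 6.9]
opening: 0.12
```

```bash
python3 th.py
```

```text
theta 1.236 deg 70.8 off-arc mm [-2.2  0.1  5.9]
t 16.33 pos [ 0.5995 -0.0032  0.2678] toolx [ 0.976 -0.215 -0.043] tooly [-0.041  0.013 -0.999] F [-4.5  1.   6.9] open 0.12 j [-0.45  0.45  0.54  1.85 -0.3   0.96  0.02]
turn [-0.24  0.1  -2.46] shift mm [72.6 -7.7 -0.1]
1 [14.3 -4.8  0. ];2 [14.6 -3.8  0. ];3 [14.8 -2.7 -0. ];4 [15.  -1.7  0. ];5 [15.  -0.6  0. ];6 [15.   0.4 -0. ];
```

Call:
arm_command:
  motion:
    - [0.013, -0.002, 0, -0.2, 0, -2]
    - [0.013, -0.002, 0, 0, 0, -1]
    - [0.011, -0.001, 0, 0, 0, -0.5]
    - [0.008, -0.001, 0, 0, 0, 0]
    - [0.004, 0, 0, 0, 0, 0]

```text
time: 16.75
position: [0.6414, -0.0125, 0.2796]
eef_rot: [-0.701, 0.076, -0.078, 0.705]
contact_force: [-2.0, 0.3, 4.2]
opening: 0.116
```

```bash
python3 th.py; python3 look.py up1.png
```

```text
theta 1.4372 deg 82.3 off-arc mm [-1.1  0.2  6.7]
t 16.75 pos [ 0.6414 -0.0125  0.2796] toolx [ 0.976 -0.216  0.003] tooly [ 0.004  0.004 -1.   ] F [-2.   0.3  4.2] open 0.116 j [-0.43  0.48  0.55  1.78 -0.3   0.96  0.03]
turn [-0.29  0.08  0.16] shift mm [29.6  4.1 -0.2]
1 [14.9 -1.8  0. ];2 [15.  -0.8 -0. ];3 [15.   0.3  0. ];4 [15.   1.3 -0. ];5 [14.9  2.4  0. ];6 [14.7  3.4  0. ];top few 0
side few 0
```

Run:
```python
from g import *
b=np.load("up1.png.npz")["b"]; save("up1b.png",b[80:270,200:390],3)
```

```text
(no output)
```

View pics/up1b.png

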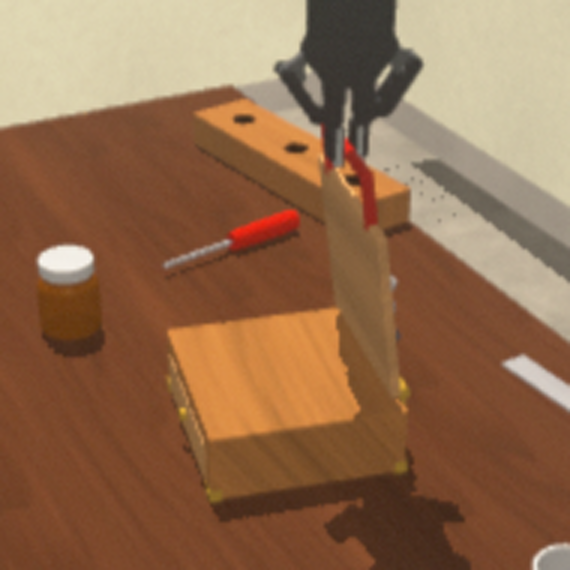

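The board stands nearly upright, its underside at (360,250) facing the camera. The jaw shows on its far side at (390,290), and the fingers are on the bar at (345,150). I measure its angle by a plane fit.

```bash
cat > ang.py <<'E'
from g import *
b,W,s=snap("side"); h=cv2.cvtColor(b,cv2.COLOR_RGB2HSV)
P=(W-hinge)@np.c_[ex,ey,[0,0,1]]*1000
m=(np.abs(P[...,1])<88)&(P[...,2]>12)&(P[...,2]<160)&(P[...,0]>-110)&(P[...,0]<60)&(h[...,0]>5)&(h[...,0]<30)&(h[...,1]>40)
p=P[m]
for _ in range(4):
    c=np.polyfit(p[:,2],p[:,0],1); r=p[:,0]-np.polyval(c,p[:,2]); p=p[np.abs(r)<max(2.5*r.std(),1)]
print("n",len(p),"board angle rad",round(np.pi/2+np.arctan(c[0]),4),"underside x at hinge height",c[1].round(1),"resid",r.std().round(2),"yrange",np.percentile(p[:,1],[2,98]).round(0))
m=((h[...,0]<5)|(h[...,0]>174))&(h[...,1]>180)&(np.abs(P[...,1])<75)&(P[...,2]>175); q=P[m]
print("red",len(q),"zmax",q[:,2].max().round(1), "x of top",q[q[:,2]>205][:,0].round(1)[:15])
g=(h[...,0]>50)&(h[...,0]<95)&(h[...,1]>120)&(np.abs(P[...,1])<60)&(P[...,2]>5); print("green",g.sum(),P[g].mean(0).round(0) if g.any() else "")
save("last.png",b[80:270,200:390],3)
E
python3 ang.py
```

```text
n 710 board angle rad 1.4341 underside x at hinge height -9.9 resid 0.59 yrange [-85.  84.]
red 81 zmax 219.2 x of top [-32.8 -29.7 -34.9 -34.  -37.6 -35.1 -31.9 -37.5 -37.  -34.8 -38.9 -37.4
 -36.2 -40.9 -39.6]
green 0
```

Call:
arm_command:
  motion:
    - [0.006, 0, 0, -0.3, 0, 0.1]
    - [0.006, 0, 0, 0, 0, 0]
    - [0.004, 0, 0, 0, 0, 0]
    - [0, 0, 0, 0, 0, 0]
    - [0, 0, 0, 0, 0, 0]

```text
time: 17.32
position: [0.6589, -0.0165, 0.2818]
eef_rot: [0.703, -0.075, 0.078, -0.703]
contact_force: [-0.5, -0.0, 2.0]
opening: 0.117
```

```bash
python3 th.py; python3 ang.py
```

```text
theta 1.5188 deg 87.0 off-arc mm [-0.5  0.1  6.8]
t 17.32 pos [ 0.6589 -0.0165  0.2818] toolx [ 0.976 -0.216  0.004] tooly [ 0.004 -0.001 -1.   ] F [-0.5 -0.   2. ] open 0.117 j [-0.41  0.5   0.55  1.74 -0.3   0.98  0.03]
turn [0.01 0.07 0.23] shift mm [11.7  6.3 -0.1]
1 [15.  -0.6 -0. ];2 [15.   0.4  0. ];3 [15.   1.5 -0. ];4 [14.8  2.5  0. ];5 [14.6  3.6 -0. ];6 [14.3  4.6  0. ];n 850 board angle rad 1.5162 underside x at hinge height -9.8 resid 0.67 yrange [-86.  82.]
red 79 zmax 221.3 x of top [-18.3 -14.2 -19.  -18.2 -15.1 -20.4 -18.4 -16.8 -21.3 -17.5 -21.2 -20.1
 -15.9 -20.8 -18.7]
green 0
```

Call:
arm_command:
  motion:
    - [0.004, 0, 0, 0, 0, 0.2]
    - [0.004, 0, 0, 0, 0, 0]
    - [0.002, 0, 0, 0, 0, 0]
    - [0, 0, 0, 0, 0, 0]
    - [0, 0, 0, 0, 0, 0]

```text
time: 17.78
position: [0.6692, -0.0188, 0.2823]
eef_rot: [-0.703, 0.077, -0.076, 0.703]
contact_force: [-1.9, 0.7, 4.7]
opening: 0.114
```

```bash
python3 th.py; python3 ang.py
```

```text
theta 1.5665 deg 89.8 off-arc mm [-0.2  0.1  6.8]
t 17.78 pos [ 0.6692 -0.0188  0.2823] toolx [ 0.976 -0.216 -0.001] tooly [-0.001  0.    -1.   ] F [-1.9  0.7  4.7] open 0.114 j [-0.4   0.52  0.54  1.71 -0.31  1.    0.03]
turn [ 0.    0.07 -0.06] shift mm [ 1.1  6.8 -0.1]
1 [15.1  0.1  0. ];2 [15.   1.2  0. ];3 [14.9  2.2  0. ];4 [14.7  3.2 -0. ];5 [14.4  4.3 -0. ];6 [14.1  5.3  0. ];n 939 board angle rad 1.5653 underside x at hinge height -9.7 resid 0.72 yrange [-85.  84.]
red 77 zmax 222.1 x of top [ -7.8  -4.9 -10.9  -7.2 -10.2  -9.   -8.1 -10.4 -10.8  -8.4  -9.6  -8.3
 -11.8 -10.1  -9.9]
green 0
```

Call:
arm_command:
  motion:
    - [0.001, 0, 0, 0, 0, 0]
    - [0, 0, 0, 0, 0, 0]
    - [0, 0, 0, 0, 0, 0]
    - [0, 0, 0, 0, 0, 0]
    - [0, 0, 0, 0, 0, 0]

```text
time: 18.25
position: [0.6697, -0.0189, 0.2823]
eef_rot: [-0.703, 0.078, -0.076, 0.703]
contact_force: [-0.8, 0.5, 4.4]
opening: 0.114
```

Call:
arm_command:
  motion:
    - [0, 0, 0, 0, 0, 0]
    - [0, 0, 0, 0, 0, 0]
    - [0, 0, 0, 0, 0, 0]
    - [0, 0, 0, 0, 0, 0]
    - [0, 0, 0, 0, 0, 0]

```text
time: 18.67
position: [0.6696, -0.0189, 0.2823]
eef_rot: [-0.703, 0.077, -0.076, 0.703]
contact_force: [-1.4, 0.4, 4.6]
opening: 0.118
```

```bash
python3 th.py; python3 ang.py
python3 - <<'E'
from g import *
a,W,_=snap("top"); b,_,_=snap("side")
print(np.round(arm.state()["qvel"],4))
save("fin.png",np.hstack([cv2.resize(a[60:300,120:420],(300,240)),cv2.resize(b[60:320,200:450],(231,240))]),1.5)
for n,im in(("top",a),("side",b)):
    h=cv2.cvtColor(im,cv2.COLOR_RGB2HSV); g=(h[...,0]>50)&(h[...,0]<75)&(h[...,1]>150); print(n,"green px",g.sum(),np.argwhere(g).mean(0) if g.any() else "")
E
```

```text
theta 1.5683 deg 89.9 off-arc mm [-0.2  0.1  6.8]
t 18.67 pos [ 0.6696 -0.0189  0.2823] toolx [ 0.976 -0.216 -0.002] tooly [-0.002  0.    -1.   ] F [-1.4  0.4  4.6] open 0.118 j [-0.4   0.52  0.54  1.71 -0.31  1.    0.03]
turn [-0.01  0.07 -0.1 ] shift mm [ 0.7  6.8 -0.1]
1 [15.1  0.1 -0. ];2 [15.   1.2  0. ];3 [14.9  2.2  0. ];4 [14.7  3.3 -0. ];5 [14.4  4.3  0. ];6 [14.1  5.3 -0. ];n 953 board angle rad 1.5673 underside x at hinge height -9.7 resid 0.77 yrange [-87.  84.]
red 74 zmax 222.0 x of top [ -2.7  -9.   -5.2  -9.4  -7.1  -4.5  -9.7  -5.8  -9.9  -8.6  -8.4  -9.7
 -10.4  -8.4 -10.3]
green 0 
[ 0.0021 -0.0005  0.0021 -0.0008  0.0008  0.0012  0.0002]
top green px 0 
side green px 0
```

View pics/fin.png

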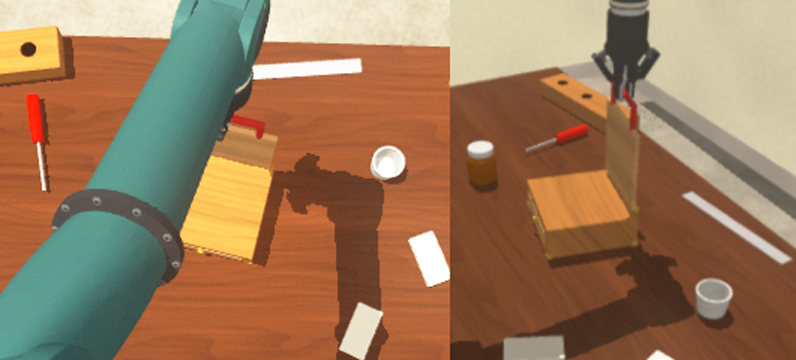

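The final view shows the board upright and the bar in the fingers. The jar, cup and screwdriver are where they were, and there is no green tile on any visible part of the bench. I hand in.

```bash
python3 -c "
from rig import arm
print(arm.finish_job())"
```

```text
the job is handed in; nothing more can be done
None
```

I slid the green tile under the jaw until it met the stop and let go. Then I swung the board up by the red bar and handed the job in at 18.7 s (limit 61 s), still gripping the bar.

- **Tile:** further push, up to about 17 N, moved it no more. After I let go, its rear end measured -130.6 mm (home is -130 mm), and it looked square under the jaw. Its sideways position was only confirmed to about 2–3 mm, because the side camera read about 2–4 mm off to one side.
- **Board:** the arm position gives 1.568 rad and the camera plane fit gives 1.567 rad, against 1.57 for balance. It was still and the force at the tool was about 5 N.
- **Other objects:** the jar, tin cup and screwdriver looked unmoved in the last picture.

**Not confirmed or out of line:**
- **Tile at the end:** upright, the tile is hidden behind the board, so I couldn't see it in the final pose. No green showed anywhere on the visible bench, so it doesn't appear to have dropped out.
- **Bar in the fingers:** the bar slid about 7 mm towards the fingertips during the swing. It was still firmly held.

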